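# Latch and pin the fan carriage of a drive unit

### The arm

A 6-joint arm with a two-finger parallel gripper is mounted at the origin on the work surface. World frame = base frame: x ahead of the robot, y to its left, z up, the work surface at z = 0. Lengths are in mm, angles in rad, forces in N, time in s.
With the tool pointing down it reaches from about 300 to 950 mm from the base axis. Payload 3.1 kg.
Tool frame: the origin (TCP) lies midway between the tips of the shut fingers; the grasp point (between the pads) lies 19 mm behind it; z points along the fingers, x is the direction in which the jaws open and shut, and the axes are right-handed (so a half turn about z gives the same grasp; the last joint's range is limited). The gripper opens to 85 mm and grips with 20 to 120 N. Pads are 22 mm wide; open, the fingers measure 114 mm over their backs; the gripper's body (76 mm by 85 mm) begins 54 mm behind the grasp point. The pads swing forward as they close: fully open they stand 13 mm farther back than shut.
Start: joints at [-1.194, 0.308, 1.634, -0, 1.2, -0.07], TCP at [270.027, -563.665, 231.272] pointing down, gripper open.
Joint ranges: [-3.06, 3.06], [-0.79, 1.96], [0.05, 2.63], [-1.19, 4.34], [0.05, 2.64], [-2.94, 2.94]. Speed limits (rad/s): [2.79, 2.79, 3.14, 3.14, 3.14, 3.14].

### API

Orientations are given as a unit quaternion [w, x, y, z].
In Python, from rig import sense, imaging, order gives the robot as it stands.
- The arm moves only by the shell command python3 -m jog 'ROWS' [FORCE]. ROWS is JSON, one flat list of numbers, 5 for each row, row after row: the shift along the tool's x, y, z in cm, then the turn about the tool's z in rad, then the gripper's target within -1 to 1 (shut at 1, half-way at 0, fully open at -1). In form: [x, y, z, turn, gripper, x, y, z, turn, gripper, ...]. A call has exactly 10 rows; each row is the pose to reach, as a shift and turn from the pose measured when the call began, along the tool's axes at that moment; what a row does not reach only later rows make up. A row lasts 1/8 s, in which the tool goes at most 62.5 mm and 10.7 degrees, less where a joint would pass 70% of its speed; a pose out of reach is approached as far as the arm can. A call with a gripper value outside its range is refused whole. The fingers move at their own pace and stop on an object; FORCE is the grip in N (left out, the last holds). Time passes only in rows, so rows that repeat a pose let the fingers close, or fill a call up. It gives the time, the measured TCP pose, the force and the opening at its end, in the units of the state.
- sense(): the state, without advancing time (a new reading comes with each control period).
- imaging.camera(name): name is "side" or "top" or "wrist"; returns a dict with "img" (384x512x3 uint8, blue, green, red), "K" (3x3 intrinsics, pixels), "T" (4x4, takes a point from camera to world coordinates); the wrist camera has in their place "T_tool_cam" (4x4, takes a point from camera to tool coordinates, whose origin is the TCP and whose axes are the tool frame's). Camera axes: x right, y down, z forward; pixel columns grow to the right and rows downward; lengths in mm; the calibration is good to about 2 mm. The wrist camera is an equidistant fisheye: a pixel r from the principal point sees the ray r / f radians off the axis. A picture is of the moment at which its call begins: read the wrist's pose just before it. There is no depth.
- order.hand_in(): hands the job in, once; it reports no verdict.
The state is a dict: "time": time; "q": joint angles; "joint_velocities": joint speeds; "joint_efforts": joint torques, N m; "ee_pos": TCP position; "tcp_rot": TCP orientation; "force": force on the tool from outside, world axes, zero at the start; "torque": the same for the moment, N m; "grip_width": finger opening in mm.
Only numpy, scipy, OpenCV 4.12 (cv2) and the standard library are available. Lean on these libraries where they do the work, as an engineer would, in place of code of your own. Each camera call takes 0.05 s, during which the arm holds its last target.

### The job

Push the fan carriage along its rails into the drive unit until its spring detent catches and the hole in its tongue lines up with the holes of the yellow clevis. Then take the red-handled retaining pin from its stand and push it straight down through clevis and tongue until its flange rests on the clevis, and let go. Leave the relay, the meter and the screwdriver where they are.

Things in the scene. Friction and masses are not known exactly. Their poses are not given: they have to be found in the camera images.
- drive: Drive unit fixed to the bench: aluminium base plate 140 (x) x 350 (y) x 10 mm with two steel rails, a yellow clevis and, at the +y end (own y 88 to 180 mm), a black finned housing 83 mm high. Origin on the bench surface, own z up. The carriage slides along the drive's own +y, towards clevis and housing.
- clevis_hole (a point): Centre of the vertical 15 mm clevis hole at the top of the upper lug, 60 mm above the bench, drive's own (0, 50) mm; axes as the drive. Clevis: two lugs 50 (x) x 46 (y) mm, 8 mm thick, at heights 52-60 and 32-40 mm, both with the hole, joined by a wall 23 to 33 mm from the hole on the +y side. Free below the lower lug down to 10 mm above the bench.
- carriage (a joint): Travel of the fan carriage along the drive's +y in m: 0 fully out, 0.060 home, where the spring detent holds it and the holes line up; hard stop at 0.0625. It stays where it is left. Sliding takes about 1 N, entering the detent (last 13 mm) up to about 6 N; let go within 2 mm of home, it is drawn to 0.060.
- tab_top (a point): Centre of the top of the carriage's blue pull tab, 92 mm above the bench; axes as the drive. The tab is an upright plate 10 mm thick along the slide (y), 36 mm wide (x), rising 42 mm from the carriage plate. The black square fan (60 x 60 mm, top 75 mm above the bench) starts 37 mm from the tab's face on the +y side; the -y side is free.
- tongue_hole (a point): Centre of the 15 mm hole in the carriage's steel tongue, on its top face 50 mm above the bench (tongue 8 mm thick, 40 mm wide). It moves with the carriage, 142 mm from the tab's centre on the +y side; at home it lies right under clevis_hole.
- stand: Grey plastic block 60 x 60 x 50 mm fixed to the bench, with a vertical through hole of 16 mm in the middle in which the pin stands at the start. Origin at the centre of its underside.
- pin: Retaining pin, about 70 g, upright in the stand. Origin on its axis at the flange's underside, z up towards the handle. Below: steel shank 12 mm across, 45 mm long, its last 12 mm tapering to 6 mm. Above: steel flange 28 mm across, 4 mm thick, then a round red handle 20 mm across, 32 mm tall. At the start the flange rests on the stand, 50 mm above the bench.
- pin_tip (a point): Lower end of the pin, 45 mm below its origin.
- relay: Bystander: plug-in relay, black base 44 x 44 x 16 mm with an amber cover, 60 mm tall in all, 90 g; origin at the centre of its underside. Leave alone.
- meter: Bystander: grey hand-held multimeter lying flat, 85 x 170 x 36 mm (dial to 48 mm); origin at the centre of its underside. Leave alone.
- screwdriver: Bystander: green-handled screwdriver lying on the bench, under 40 mm high. Leave alone.

How it is judged (in metres and radians):
On the way, in this order (a step that is already met when the one before it is completed fails the run):
1. the carriage is home in its detent (value of joint carriage above 0.0575 m), for 0.2 s.
2. the pin is through clevis and tongue, its flange on the clevis (horizontal distance between pin and clevis_hole below 0.005 m and z of pin in the frame of clevis_hole between -0.004 and 0.003 m and value of joint carriage above 0.0565 m and angle between pin's own z axis and vertical below 0.1 rad), for 0.2 s.
At the end, for the whole second after the job is handed in: The carriage is home (joint above 0.0565 m) and the pin stands upright (within 0.1 rad) through clevis and tongue, its axis within 5 mm of the clevis hole and its flange underside within 3 mm of the clevis top, at rest (all of step 2 and horizontal distance between pin_tip and tongue_hole below 0.007 m and linear speed of pin below 0.02 m/s); the robot touches nothing.
It fails at once if the relay is moved more than 30 mm (distance of relay from where it was at the start of the episode above 0.03 m).
It fails at once if the meter is moved more than 30 mm (distance of meter from where it was at the start of the episode above 0.03 m).
It fails at once if the screwdriver is moved more than 30 mm (distance of screwdriver from where it was at the start of the episode above 0.03 m).
It also fails if it takes over 59 s, if anything falls off the work surface, if the arm or the gripper's body presses on something with over 40 N, if the wrist force passes 120 N, or if a joint passes its speed limit or range.

## Working session

There is one attempt and no reset: what is moved stays moved. The work goes in short steps, Python scripts to look and compute and a shell command to move; the robot and the scene stay as the last step left them, time stands still between calls to the robot, and variables do not carry over. Pictures are saved under pics/ and viewed, and the job is handed in when it is done.

```bash
ls; mkdir -p pics; python3 - <<'E'
from rig import sense, imaging
import cv2,numpy as np
s=sense();print({k:np.round(v,4).tolist() for k,v in s.items()})
np.set_printoptions(suppress=True,precision=4)
for n in("top","side","wrist"):
    c=imaging.camera(n);cv2.imwrite(f"pics/{n}0.png",c["img"]);print(n,c["K"].tolist(),(c.get("T") if "T" in c else c["T_tool_cam"]))
E
```

```text
pics
{'time': 0.0, 'q': [-1.1937, 0.309, 1.6352, -0.0, 1.1997, -0.0697], 'joint_velocities': [-0.0017, -0.0011, 0.0006, -0.0001, -0.0008, 0.0005], 'joint_efforts': [-0.0018, -41.5259, -27.6665, -0.0003, 0.0102, -0.0], 'ee_pos': [269.7185, -562.9104, 230.0711], 'tcp_rot': [-0.0007, 0.8462, -0.5329, -0.0009], 'force': [0.4838, 0.1329, 0.1749], 'torque': [0.0102, 0.0474, -0.0427], 'grip_width': 85.1839}
top [[410.24028181868647, 0.0, 247.2710817324827], [0.0, 410.24028181868647, 192.90329919352888], [0.0, 0.0, 1.0]] [[  -0.0235   -0.9826    0.184   425.7472]
 [  -0.9994    0.0279    0.0215   -8.578 ]
 [  -0.0263   -0.1834   -0.9827 1170.4723]
 [   0.        0.        0.        1.    ]]
side [[486.0643087138027, 0.0, 253.37412755203093], [0.0, 486.0643087138027, 188.01849903935036], [0.0, 0.0, 1.0]] [[  -0.9931   -0.0835    0.0826  491.1942]
 [  -0.1174    0.7245   -0.6792  868.7788]
 [  -0.0031   -0.6842   -0.7293 1032.6498]
 [   0.        0.        0.        1.    ]]
wrist [[297.3186396354542, 0.0, 253.39640577187916], [0.0, 297.3186396354542, 192.8692318639356], [0.0, 0.0, 1.0]] [[   1.        0.001    -0.0008    0.202 ]
 [  -0.0007    0.9487    0.3162  -82.9699]
 [   0.001    -0.3162    0.9487 -143.5762]
 [   0.        0.        0.        1.    ]]
```

View pics/top0.png

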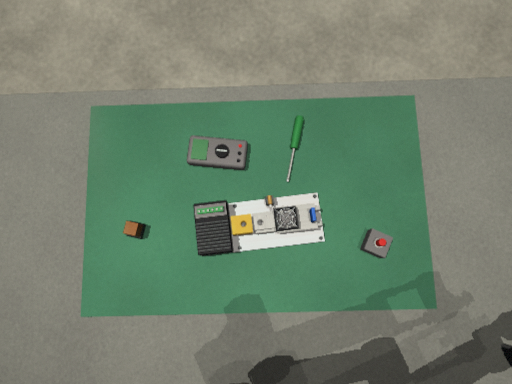

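View pics/side0.png

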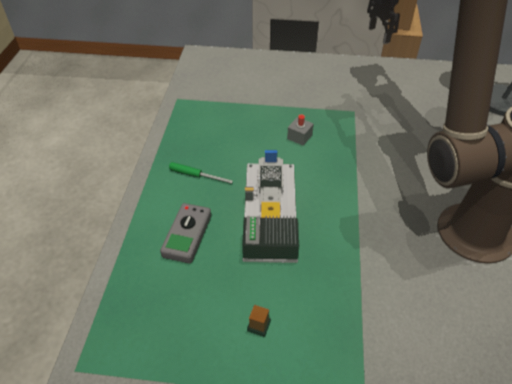

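View pics/wrist0.png

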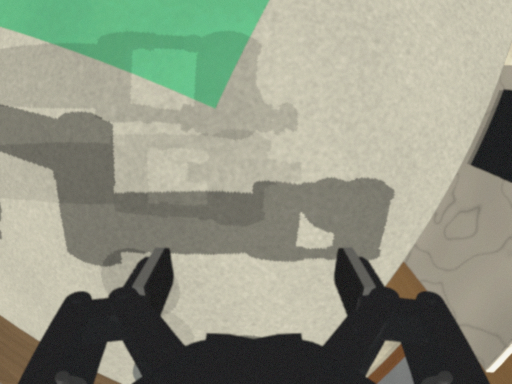

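The top view shows the drive at about (262,225), the tab at (313,215), the yellow clevis at (242,224) and the pin on its stand at (381,243). The relay (134,229), meter (217,152) and screwdriver (295,150) are all clear of it. Next I measure.

```bash
cat > h.py <<'E'
import numpy as np,cv2
from rig import sense,imaging
from scipy.spatial.transform import Rotation as Rn
np.set_printoptions(suppress=True,precision=2)
def Rt(q): return Rn.from_quat([q[1],q[2],q[3],q[0]]).as_matrix()
def ray(c,u,v,s=None):
    K=c["K"]
    if "T" in c:
        d=np.array([(u-K[0,2])/K[0,0],(v-K[1,2])/K[1,1],1]);T=np.array(c["T"])
    else:
        a,b=(u-K[0,2])/K[0,0],(v-K[1,2])/K[1,1];r=np.hypot(a,b)+1e-9
        d=np.array([a/r*np.sin(r),b/r*np.sin(r),np.cos(r)])
        W=np.eye(4);W[:3,:3]=Rt(s["tcp_rot"]);W[:3,3]=s["ee_pos"];T=W@np.array(c["T_tool_cam"])
    return T[:3,3],T[:3,:3]@d
def onz(c,u,v,z,s=None):
    o,d=ray(c,u,v,s);return o+d*(z-o[2])/d[2]
def proj(c,P,s=None):
    K=c["K"]
    if "T" in c: T=np.array(c["T"])
    else:
        W=np.eye(4);W[:3,:3]=Rt(s["tcp_rot"]);W[:3,3]=s["ee_pos"];T=W@np.array(c["T_tool_cam"])
    p=T[:3,:3].T@(np.array(P)-T[:3,3])
    if "T" in c: return K[0,0]*p[0]/p[2]+K[0,2],K[1,1]*p[1]/p[2]+K[1,2]
    r=np.hypot(p[0],p[1]);t=np.arctan2(r,p[2]);return K[0,0]*t*p[0]/r+K[0,2],K[1,1]*t*p[1]/r+K[1,2]
HS={"blue":((100,120,60),(125,255,255)),"yellow":((18,150,120),(32,255,255)),"red":((0,170,90),(6,255,255))}
def blobs(img,col,amin=8):
    hsv=cv2.cvtColor(img,cv2.COLOR_BGR2HSV);m=cv2.inRange(hsv,*HS[col])
    if col=="red": m|=cv2.inRange(hsv,(174,170,90),(180,255,255))
    n,l,st,ce=cv2.connectedComponentsWithStats(m)
    return m,[(st[i].tolist(),ce[i]) for i in range(1,n) if st[i][4]>=amin]
E
python3 - <<'E'
from h import *
for n,(x,y,w,h) in dict(top=(190,180,210,90),side=(230,100,100,170)).items():
    c=imaging.camera(n)
    for k in HS:
        m,b=blobs(c["img"],k); print(n,k,b)
    im=c["img"][y:y+h,x:x+w];cv2.imwrite(f"pics/{n}1.png",cv2.resize(im,None,fx=3.5,fy=3.5,interpolation=cv2.INTER_CUBIC))
E
```

```text
top blue [([310, 208, 6, 14, 69], array([312.48, 214.41]))]
top yellow [([231, 215, 22, 20, 342], array([241.02, 224.3 ]))]
top red [([376, 239, 10, 7, 54], array([380.65, 242.2 ]))]
side blue [([265, 150, 12, 11, 124], array([270.5 , 154.77]))]
side yellow [([262, 203, 18, 15, 246], array([270.39, 209.66]))]
side red [([299, 115, 5, 5, 19], array([301.  , 117.21]))]
```

View pics/top1.png

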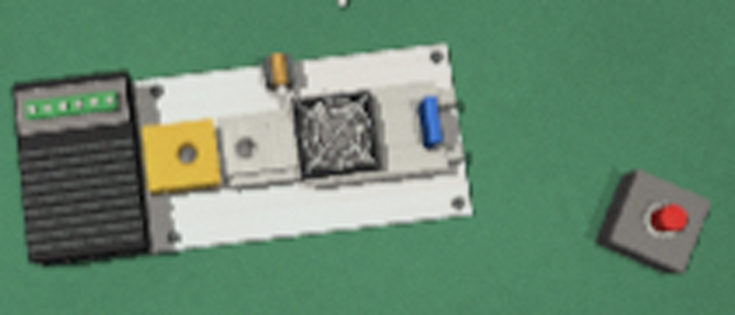

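View pics/side1.png

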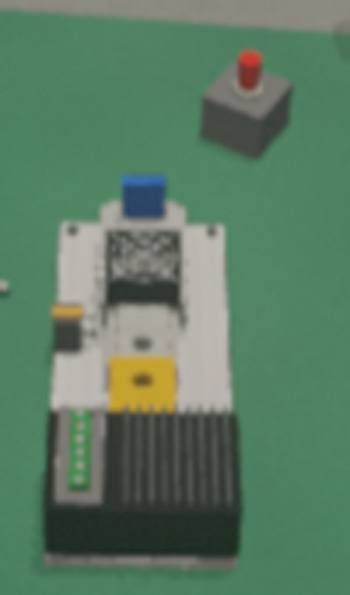

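```bash
python3 - <<'E'
from h import *
t=imaging.camera("top");s=imaging.camera("side")
T=lambda x,y,z:onz(t,190+(x-1.25)/3.5,180+(y-1.25)/3.5,z)[:2]
S=lambda x,y,z:onz(s,230+(x-1.25)/3.5,100+(y-1.25)/3.5,z)[:2]
print("clevis",T(187,153,60),S(142,380,60))
print("tongue",T(246,148,50),S(142,343,50))
print("tabtop",T(430,121,92),S(145,179,92))
print("handle",T(669,216,86),S(250,54,86))
print("pinbase/flange", T(660,219,54))
for n,p in dict(sw=(472,214),nw=(447,44)).items(): print(n,T(*p,10))
print("side corners",S(62,225,10),S(222,225,10))
E
```

```text
clevis [549.87  29.15] [548.59  30.51]
tongue [553.7  -16.82] [552.75 -15.91]
tabtop [ 565.66 -155.69] [ 564.6  -157.93]
handle [ 490.35 -330.23] [ 487.68 -338.33]
pinbase/flange [ 490.14 -332.68]
sw [ 500.42 -196.44]
nw [ 639.39 -184.08]
side corners [ 636.83 -180.75] [ 499.47 -196.53]
```

```bash
cat >> h.py <<'E'
YAW=0.087
D=np.array([-np.sin(YAW),np.cos(YAW)]);X=np.array([np.cos(YAW),np.sin(YAW)])
CL=np.array([549.2,29.8]);TAB=np.array([565.1,-156.8]);TABH=CL-142*D
def go(P,yaw=YAW):
    s=sense();R=Rt(s["tcp_rot"]);d=R.T@(np.array(P,float)-s["ee_pos"])/10
    cur=np.arctan2(R[1,0],R[0,0]);t=-(yaw-cur);t=(t+np.pi)%(2*np.pi)-np.pi
    print("shift cm",d,"turn %.3f"%t,"| t",s["time"],"pos",s["ee_pos"],"tilt",np.degrees(np.arccos(-R[2,2])),"F",s["force"],"w",s["grip_width"])
E
python3 - <<'E'
from h import *
print(TABH)
p=TAB-D*34; print(p); go([*p,150])
E
```

```text
[ 561.54 -111.66]
[ 568.05 -190.67]
shift cm [-20.74 -42.99   8.11] turn -1.211 | t 0.35 pos [ 269.95 -563.51  231.  ] tilt 0.029282368213442805 F [-0.98  0.17  0.27] w 85.5595458039096
```

```bash
python3 -m jog '[-2.6,-5.4,1,-0.15,1, -5.2,-10.8,2,-0.3,1, -7.8,-16.1,3,-0.45,1, -10.4,-21.5,4,-0.6,1, -13,-26.9,5,-0.75,1, -15.6,-32.2,6.1,-0.9,1, -18.1,-37.6,7.1,-1.06,1, -20.7,-43,8.1,-1.21,1, -20.7,-43,8.1,-1.21,1, -20.7,-43,8.1,-1.21,1]' 40
python3 - <<'E'
from h import *
p=TAB-D*34; go([*p,63])
E
```

```text
time: 1.6
ee_pos: [568.1, -191.0, 150.0]
tcp_rot: [-0.0, 0.999, 0.043, -0.0]
force: [0.5, -0.3, 0.2]
grip_width: -0.2
shift cm [ 0.01 -0.03  8.7 ] turn -0.001 | t 1.6 pos [ 568.07 -190.96  149.96] tilt 0.054530896943618026 F [ 0.47 -0.34  0.17] w -0.16853685814598582
```

```bash
python3 -m jog '[0,0,3,0,1, 0,0,6,0,1, 0,0,8.7,0,1, 0,0,8.7,0,1, 0,-0.4,8.7,0,1, 0,-0.8,8.7,0,1, 0,-0.8,8.7,0,1, 0,-0.8,8.7,0,1, 0,-0.8,8.7,0,1, 0,-0.8,8.7,0,1]'
python3 - <<'E'
from h import *
p=TABH-D*15; go([*p,63])
s=imaging.camera("side")["img"];cv2.imwrite("pics/side2.png",cv2.resize(s[90:260,220:340],None,fx=3.5,fy=3.5))
s=imaging.camera("wrist")["img"];cv2.imwrite("pics/wr2.png",s)
E
```

```text
time: 2.85
ee_pos: [567.3, -183.0, 63.0]
tcp_rot: [-0.0, 0.999, 0.043, -0.0]
force: [-0.3, -0.5, -0.3]
grip_width: -0.2
shift cm [ 0.04 -5.65 -0.  ] turn -0.001 | t 2.85 pos [ 567.34 -182.96   62.97] tilt 0.05354010895196748 F [-0.25 -0.46 -0.31] w -0.22074293681550258
```

View pics/side2.png

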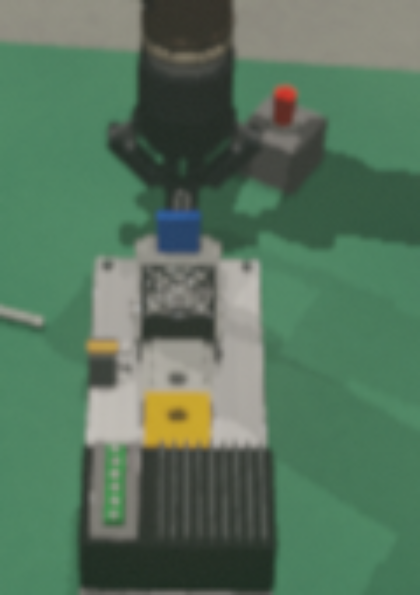

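View pics/wr2.png

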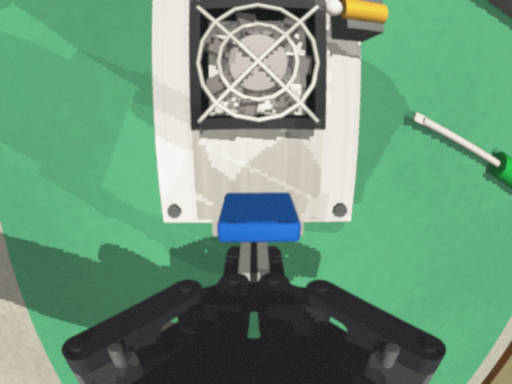

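The fingers are shut and centred behind the tab at (258,220) in the wrist view, with the drive straight in the image. Now the push, slow at first.

```bash
python3 -m jog '[0,-0.5,0,0,1, 0,-1,0,0,1, 0,-1.6,0,0,1, 0,-2.2,0,0,1, 0,-2.9,0,0,1, 0,-3.6,0,0,1, 0,-4.2,0,0,1, 0,-4.6,0,0,1, 0,-5,0,0,1, 0,-5,0,0,1]'
cat > m.py <<'E'
from h import *
import sys
n=sys.argv[1]
go([*(TABH-D*16),63])
t=imaging.camera("top");s=imaging.camera("side")
cv2.imwrite(f"pics/{n}t.png",cv2.resize(t["img"][195:260,215:340],None,fx=5,fy=5,interpolation=cv2.INTER_CUBIC))
cv2.imwrite(f"pics/{n}s.png",cv2.resize(s["img"][130:230,225:325],None,fx=5,fy=5,interpolation=cv2.INTER_CUBIC))
m,b=blobs(s["img"],"blue");print(b)
E
python3 m.py a
```

```text
time: 4.2
ee_pos: [563.0, -132.8, 62.9]
tcp_rot: [-0.0, 0.999, 0.043, -0.0]
force: [0.0, -0.5, 0.4]
grip_width: -0.2
shift cm [ 0.03 -0.52 -0.01] turn -0.001 | t 4.2 pos [ 563.03 -132.77   62.93] tilt 0.06701727639908976 F [ 0.03 -0.52  0.43] w -0.20987634719389947
[([265, 160, 12, 12, 125], array([270.43, 165.  ]))]
```

View pics/as.png

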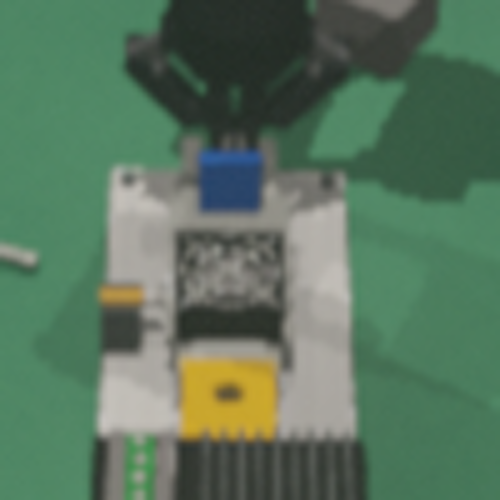

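```bash
python3 -m jog '[0,-0.1,0,0,1, 0,-0.2,0,0,1, 0,-0.25,0,0,1, 0,-0.3,0,0,1, 0,-0.3,0,0,1, 0,-0.3,0,0,1, 0,-0.3,0,0,1, 0,-0.3,0,0,1, 0,-0.3,0,0,1, 0,-0.3,0,0,1]'
python3 m.py b; python3 - <<'E'
from h import *
s=imaging.camera("side");m,b=blobs(s["img"],"blue");v=b[0][1]
# centroid of visible +y face: height ~72
a=onz(s,270.5,154.77,73)[:2];c=onz(s,*v,73)[:2];print(c-a,(c-a)@D)
E
```

```text
time: 5.55
ee_pos: [562.9, -129.7, 63.0]
tcp_rot: [-0.0, 0.999, 0.043, -0.0]
force: [0.0, -0.3, 0.2]
grip_width: 0.2
shift cm [ 0.02 -0.21  0.  ] turn -0.001 | t 5.55 pos [ 562.93 -129.74   63.03] tilt 0.0586729722490287 F [ 0.04 -0.25  0.21] w 0.22956898285215557
[([265, 160, 12, 12, 127], array([270.42, 165.64]))]
[-3.98 44.88] 45.059818019331175
```

View pics/bt.png

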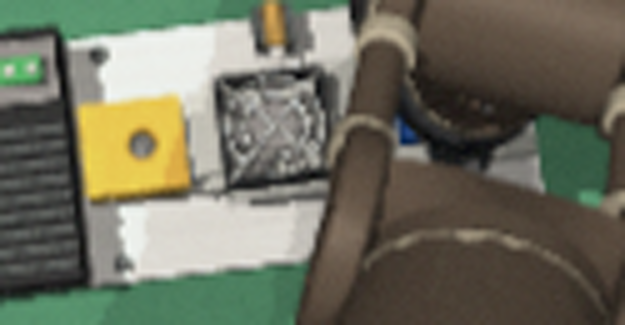

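```bash
python3 -m jog '[0,-0.05,0,0,1, 0,-0.1,0,0,1, 0,-0.15,0,0,1, 0,-0.15,0,0,1, 0,-0.15,0,0,1, 0,-0.15,0,0,1, 0,-0.15,0,0,1, 0,-0.15,0,0,1, 0,-0.15,0,0,1, 0,-0.15,0,0,1]'
python3 m.py c; python3 - <<'E'
from h import *
s=sense();w=imaging.camera("wrist")["img"];cv2.imwrite("pics/wr3.png",cv2.resize(w[150:320,180:340],None,fx=3.5,fy=3.5))
E
```

```text
time: 6.95
ee_pos: [562.8, -128.2, 63.0]
tcp_rot: [-0.0, 0.999, 0.043, -0.0]
force: [0.0, 0.1, 0.2]
grip_width: 0.1
shift cm [ 0.02 -0.06  0.  ] turn -0.001 | t 6.95 pos [ 562.83 -128.24   63.04] tilt 0.05695440284059729 F [0.03 0.06 0.17] w 0.09427564142909796
[([265, 161, 12, 12, 124], array([270.5 , 165.95]))]
```

View pics/wr3.png

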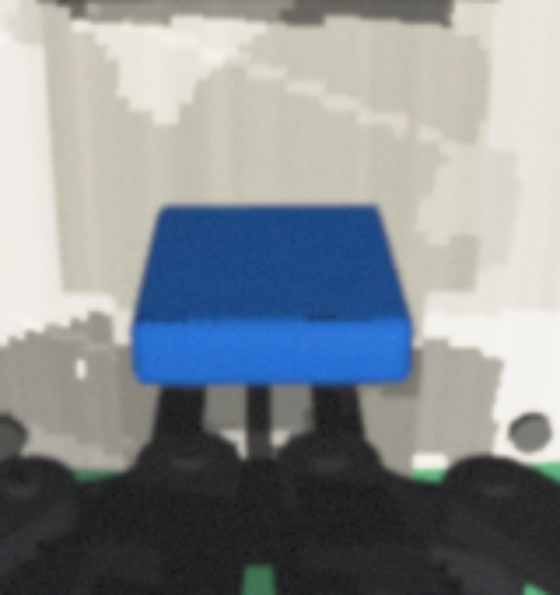

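```bash
python3 - <<'E'
from h import *
def meas():
    s=sense();w=imaging.camera("wrist")
    hsv=cv2.cvtColor(w["img"],cv2.COLOR_BGR2HSV);m=cv2.inRange(hsv,*HS["blue"])&cv2.inRange(hsv[...,2],180,255)
    ys,xs=np.nonzero(m);print(xs.min(),xs.max(),ys.min(),ys.max(),hsv[235,258],hsv[250,258])
    p=onz(w,xs.mean(),ys.mean(),92,s);print(p, "along to home",(TABH-p[:2])@D,"lat",(TABH-p[:2])@X)
    a=onz(w,xs.min(),ys.mean(),92,s);b=onz(w,xs.max(),ys.mean(),92,s);print("width",np.linalg.norm(a-b))
    a=onz(w,258,ys.min()-.5,92,s);b=onz(w,258,ys.max()+.5,92,s);print("thick",np.linalg.norm(a-b))
meas();go([0,0,0])
E
```

```text
218 296 241 258 [107 204 134] [107 205 213]
[ 564.82 -110.84   92.  ] along to home -0.5361511132254791 lat -3.337711667020233
width 34.52458462156936
thick 9.129749885369138
shift cm [-54.97 -17.61   6.35] turn -0.001 | t 7.15 pos [ 562.82 -128.26   63.04] tilt 0.055450546818788526 F [-0.45 -1.16 -0.2 ] w 0.13181557577841957
```

```bash
python3 - <<'E'
from h import *
go([*(CL-83*D),150])
E
python3 -m jog '[0,0.5,0,0,1, 0,1,0,0,1, 0,1,-3,0,1, 0,1,-6,0,1, 0,0,-8.7,0,1, 0,-3,-8.7,0,1, 0,-7.4,-8.7,0,1, 0,-7.4,-8.7,0,1, 0,-7.4,-8.7,0,1, 0,-7.4,-8.7,0,1]'
python3 - <<'E'
from h import *
go([*(CL-83*D),150])
s=sense();w=imaging.camera("wrist");print(proj(w,[*CL,60],s));cv2.imwrite("pics/wr4.png",w["img"])
m,b=blobs(w["img"],"yellow",40);print(b)
u,v=map(int,proj(w,[*CL,60],s))
cv2.imwrite("pics/wr4z.png",cv2.resize(w["img"][max(v-50,0):v+50,u-50:u+50],None,fx=5,fy=5,interpolation=cv2.INTER_CUBIC))
E
```

```text
shift cm [ 0.01 -7.57 -8.69] turn -0.001 | t 7.15 pos [ 562.82 -128.26   63.04] tilt 0.055450546818788526 F [-0.45 -1.16 -0.2 ] w 0.13181557577841957
time: 8.4
ee_pos: [556.8, -55.6, 150.1]
tcp_rot: [-0.0, 0.999, 0.043, -0.0]
force: [0.5, 0.4, 0.3]
grip_width: 0.0
shift cm [-0.01 -0.28  0.01] turn -0.002 | t 8.4 pos [556.77 -55.64 150.14] tilt 0.026978080328841192 F [0.51 0.39 0.27] w 0.04248697183144947
(np.float64(251.0784108691357), np.float64(92.37770068840275))
[([221, 49, 67, 73, 4325], array([253.89,  84.69])), ([309, 179, 27, 13, 321], array([321.8 , 185.45]))]
```

View pics/wr4.png

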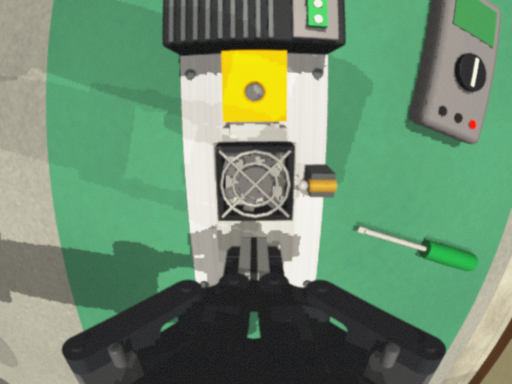

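View pics/wr4z.png

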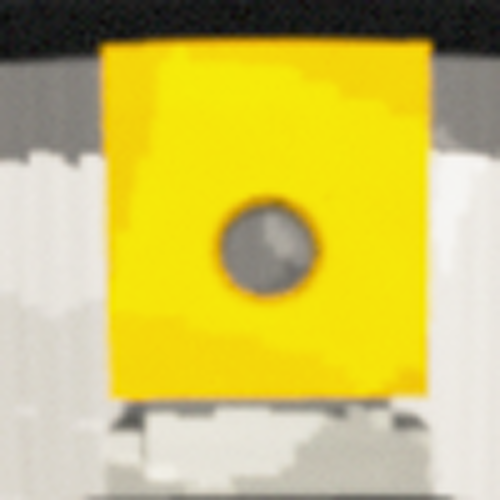

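```bash
python3 - <<'E'
from h import *
s=sense();w=imaging.camera("wrist")
h=onz(w,254.2,91.0,60,s)[:2];print("hole",h,(h-CL)@X,(h-CL)@D)
tab=np.array([564.82,-110.84]);print("tab->hole",(h-tab)@D,(h-tab)@X)
# finger tips seen: TCP expected pixel
print("tcp pix",proj(w,s["ee_pos"],s))
cv2.imwrite("pics/wr5z.png",cv2.resize(w["img"][230:290,205:305],None,fx=6,fy=6,interpolation=cv2.INTER_CUBIC))
go([490.3,-331.5,150]);go([490.3-80*D[0],-331.5-80*D[1],150])
E
```

```text
hole [551.48  31.09] 2.3799426027776893 1.0824798612013893
tab->hole 142.54778976036164 -0.9607302537818442
tcp pix (np.float64(250.53334626503514), np.float64(251.34763561849962))
shift cm [-8.95 26.93 -0.01] turn -0.002 | t 8.5 pos [556.64 -55.6  150.03] tilt 0.04874887386069162 F [-0.4  -0.35  1.43] w -0.34677260279785627
shift cm [-8.93 34.93 -0.02] turn -0.002 | t 8.5 pos [556.64 -55.6  150.03] tilt 0.04874887386069162 F [-0.4  -0.35  1.43] w -0.34677260279785627
```

View pics/wr5z.png

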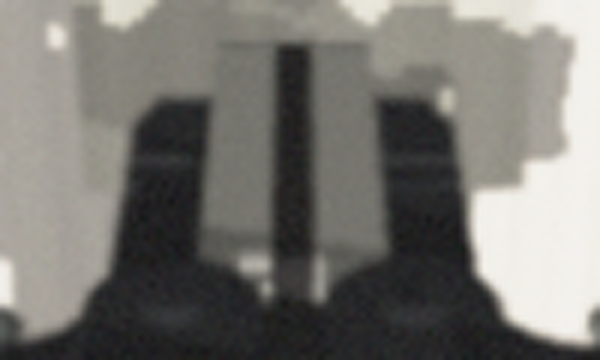

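```bash
python3 -m jog '[-1.5,5,0,0,-1, -3,10,0,0,-1, -4.5,15,0,0,-1, -6,19,0,0,-1, -7.5,23,0,0,-1, -9,27,1,0,-1, -9,27,2,0,-1, -9,27,2,0,-1, -9,27,2,0,-1, -9,27,2,0,-1]'
python3 - <<'E'
from h import *
go([489.5,-331,57])
s=sense();w=imaging.camera("wrist");cv2.imwrite("pics/wr6.png",w["img"])
m,b=blobs(w["img"],"red",20);print(b)
for z in (130,86,54): print(proj(w,[*s["ee_pos"][:2],z],s))
E
```

```text
time: 9.75
ee_pos: [490.5, -331.5, 130.4]
tcp_rot: [-0.0, 0.999, 0.043, 0.0]
force: [-0.2, -0.1, 0.5]
grip_width: 84.9
shift cm [-0.09 -0.05  7.34] turn -0.001 | t 9.75 pos [ 490.45 -331.45  130.38] tilt 0.01587382596255066 F [-0.23 -0.07  0.49] w 84.90211966111447
[([239, 196, 26, 37, 800], array([251.49, 214.2 ]))]
(np.float64(250.53707360590994), np.float64(251.00566068501013))
(np.float64(251.08975348991675), np.float64(219.43819718179847))
(np.float64(251.37830335394236), np.float64(203.26318851808412))
```

View pics/wr6.png

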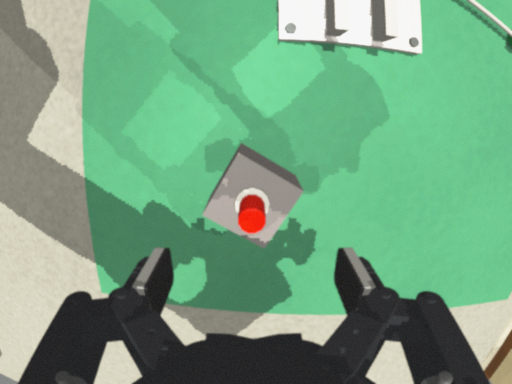

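```bash
python3 -m jog '[-0.12,0,3,0,-1, -0.12,0,6,0,-1, -0.12,0,7.2,0,-1, -0.12,0,7.2,0,-1, -0.12,0,7.2,0,0, -0.12,0,7.2,0,1, -0.12,0,7.2,0,1, -0.12,0,7.2,0,1, -0.12,0,7.2,0,1, -0.12,0,7.2,0,1]' 60
python3 - <<'E'
from h import *
go([489.5,-331,170])
s=sense();w=imaging.camera("wrist");cv2.imwrite("pics/wr7.png",cv2.resize(w["img"][130:330,150:360],None,fx=3,fy=3))
E
```

```text
time: 11.05
ee_pos: [489.8, -332.1, 59.2]
tcp_rot: [0.0, 0.999, 0.043, 0.001]
force: [-0.4, 0.0, 4.6]
grip_width: 18.7
shift cm [ -0.01  -0.1  -11.08] turn -0.001 | t 11.05 pos [ 489.8  -332.07   59.19] tilt 0.07551772773664032 F [-0.38  0.    4.65] w 18.682133475541004
```

View pics/wr7.png

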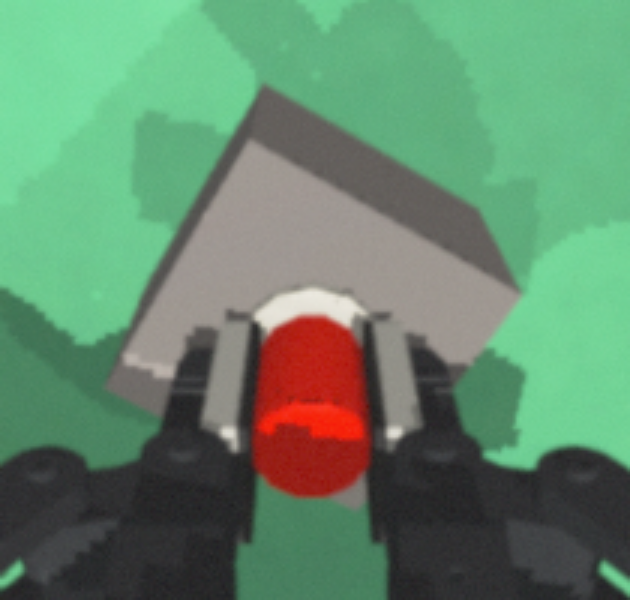

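```bash
python3 -m jog '[0,0,-1,0,1, 0,0,-3,0,1, 0,0,-6,0,1, 0,0,-9,0,1, 0,0,-11,0,1, 0,0,-11,0,1, 0,0,-11,0,1, 0,0,-11,0,1, 0,0,-11,0,1, 0,0,-11,0,1]'
python3 - <<'E'
from h import *
go([*CL,170])
s=sense();w=imaging.camera("wrist");cv2.imwrite("pics/wr8.png",cv2.resize(w["img"][130:330,150:360],None,fx=3,fy=3))
m,b=blobs(w["img"],"red",20);print(b)
z=s["ee_pos"][2]; 
for dz in (27,-5,-9-45): print(dz,proj(w,[*s["ee_pos"][:2],z+dz],s))
c=imaging.camera("side");u,v=proj(c,s["ee_pos"]);print(u,v);u=int(u);v=int(v)
cv2.imwrite("pics/side8.png",cv2.resize(c["img"][max(0,v-50):v+50,u-50:u+50],None,fx=5,fy=5,interpolation=cv2.INTER_CUBIC))
E
```

```text
time: 12.35
ee_pos: [489.4, -331.8, 168.5]
tcp_rot: [-0.0, 0.999, 0.043, 0.0]
force: [-0.2, 0.4, -0.8]
grip_width: 18.4
shift cm [  9.07 -35.51  -0.15] turn -0.001 | t 12.35 pos [ 489.41 -331.81  168.5 ] tilt 0.012058485284588843 F [-0.16  0.41 -0.81] w 18.37942787898
[([234, 236, 40, 59, 1946], array([253.29, 265.97]))]
27 (np.float64(250.06364192080622), np.float64(279.2841825487181))
-5 (np.float64(250.60464963964105), np.float64(247.00624963582058))
-54 (np.float64(251.17158652605494), np.float64(214.088057401472))
302.27718925490404 94.3795469742632
```

View pics/wr8.png

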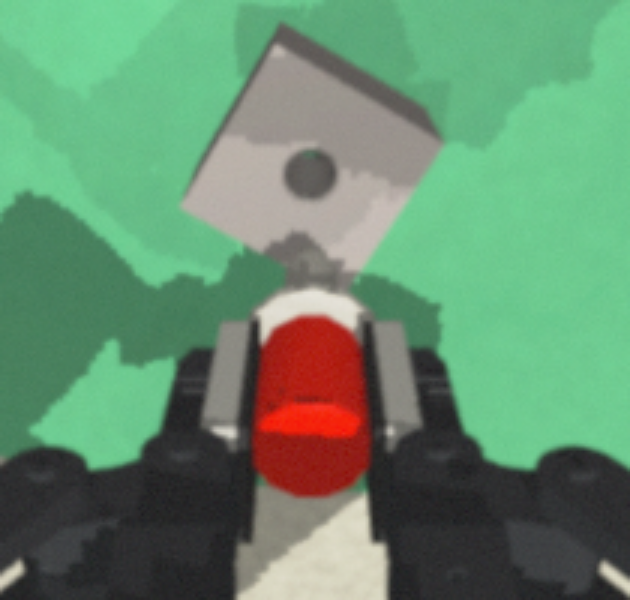

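View pics/side8.png

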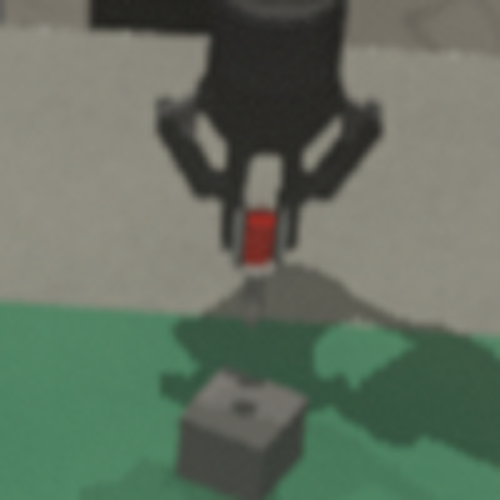

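```bash
python3 - <<'E'
from h import *
go([549.4,30.3,135])
E
python3 -m jog '[1.2,-5,0,0,1, 2.5,-10,0,0,1, 3.8,-15,0,0,1, 5,-20,0,0,1, 6.3,-25,0,0,1, 7.6,-30,0,0,1, 8.6,-34,0,0,1, 9.1,-35.5,0,0,1, 9.1,-35.5,1.5,0,1, 9.1,-35.5,3.3,0,1]'
python3 - <<'E'
from h import *
go([549.4,30.3,135])
s=sense();w=imaging.camera("wrist");cv2.imwrite("pics/wr9.png",cv2.resize(w["img"][130:330,150:360],None,fx=3,fy=3))
c=imaging.camera("side");u,v=map(int,proj(c,[549,30,80]))
cv2.imwrite("pics/side9.png",cv2.resize(c["img"][max(0,v-50):v+50,u-50:u+50],None,fx=5,fy=5,interpolation=cv2.INTER_CUBIC))
E
```

```text
shift cm [  9.08 -35.58   3.38] turn -0.001 | t 12.45 pos [ 489.58 -331.96  168.86] tilt 0.045247618566264004 F [-0.82  0.85  0.54] w 18.034789146465112
time: 13.7
ee_pos: [549.5, 28.4, 134.6]
tcp_rot: [0.001, 0.999, 0.043, 0.0]
force: [-0.1, -0.5, 0.3]
grip_width: 18.7
shift cm [ 0.01 -0.19 -0.04] turn -0.002 | t 13.7 pos [549.47  28.4  134.63] tilt 0.06386806460356269 F [-0.08 -0.5   0.29] w 18.65011144768263
```

View pics/wr9.png

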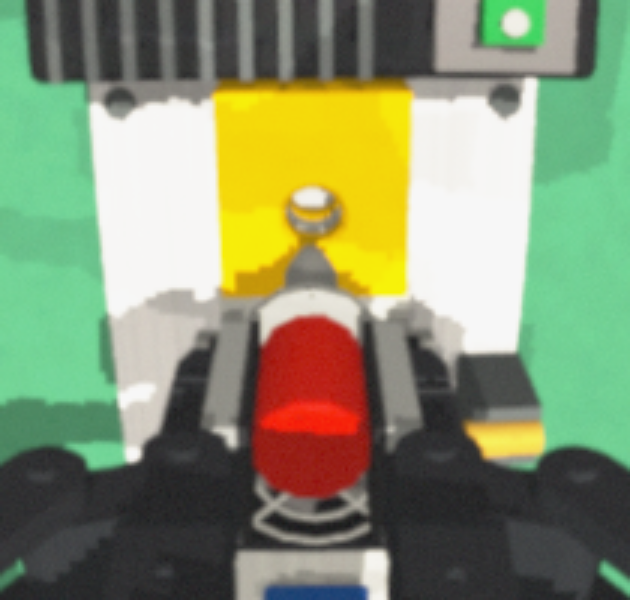

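View pics/side9.png

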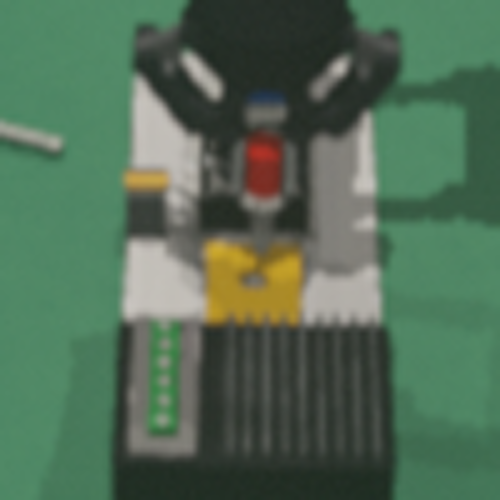

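```bash
python3 - <<'E'
from h import *
s=sense();w=imaging.camera("wrist")
e=np.array(s["ee_pos"])
def ax(p): d=p[:2]-e[:2]; return d@X,d@D
f=lambda x,y,z: ax(onz(w,150+(x-1)/3,130+(y-1)/3,z,s))
print("hole",f(313,211.5,60),"tip",f(311,245,e[2]-54.2),"handletop",f(312,450,e[2]+26.8))
print((CL-e[:2])@X,(CL-e[:2])@D)
go([549.4,30.3,135])
E
```

```text
hole (np.float64(1.5819323070056777), np.float64(4.117122532593593)) tip (np.float64(1.183342166326975), np.float64(2.0532782034841772)) handletop (np.float64(1.8760326383685948), np.float64(-0.3628216128781162))
2.711450886468902 1.3367878177949122
shift cm [ 0.2  -0.19 -0.17] turn -0.003 | t 13.85 pos [547.59  28.28 133.3 ] tilt 0.25853806410695096 F [-0.6  -0.65 -0.78] w 18.289870362512108
```

```bash
python3 - <<'E'
from h import *
for i in range(5):
    s=sense();print(s["time"],s["ee_pos"],s["q"],s["force"],s["joint_velocities"]);imaging.camera("top")
E
```

```text
13.85 [547.59  28.28 133.3 ] [-0.03  0.28  1.89 -0.    0.98 -0.11] [-0.6  -0.65 -0.78] [ 0.   -0.02 -0.03  0.    0.    0.  ]
13.9 [548.63  28.4  134.36] [-0.03  0.28  1.89 -0.    0.98 -0.11] [ 0.39  0.28 -0.62] [ 0.01 -0.02 -0.02  0.    0.    0.  ]
13.95 [549.39  28.54 135.18] [-0.03  0.28  1.89 -0.    0.98 -0.11] [ 0.11 -0.08  0.17] [ 0.01 -0.01 -0.02  0.   -0.    0.  ]
14.0 [549.87  28.71 135.77] [-0.03  0.28  1.89 -0.    0.98 -0.11] [-0.84 -0.29 -1.07] [ 0.01 -0.01 -0.01 -0.   -0.    0.  ]
14.05 [550.15  28.88 136.14] [-0.03  0.28  1.88 -0.    0.98 -0.11] [ 0.48 -0.37 -0.59] [ 0.01 -0.01 -0.    0.    0.    0.  ]
```

```bash
python3 -m jog '[0,-0.14,0.1,0,1, 0,-0.14,0.1,0,1, 0,-0.14,0.1,0,1, 0,-0.14,0.1,0,1, 0,-0.14,0.1,0,1, 0,-0.14,0.1,0,1, 0,-0.14,0.1,0,1, 0,-0.14,0.1,0,1, 0,-0.14,0.1,0,1, 0,-0.14,0.1,0,1]'
python3 - <<'E'
from h import *
s=sense();w=imaging.camera("wrist");cv2.imwrite("pics/wr10.png",cv2.resize(w["img"][180:300,200:310],None,fx=5,fy=5,interpolation=cv2.INTER_CUBIC))
imaging.camera("top");go([549.4,30.3,135]);print(s["ee_pos"])
E
```

```text
time: 15.35
ee_pos: [550.1, 30.4, 135.3]
tcp_rot: [0.0, 0.999, 0.043, 0.001]
force: [-0.2, 0.4, -0.3]
grip_width: 18.5
shift cm [-0.07  0.01  0.03] turn -0.002 | t 15.45 pos [550.11  30.43 135.32] tilt 0.10526454170334104 F [-0.15  0.17 -0.63] w 18.407889236940818
[550.12  30.43 135.31]
```

View pics/wr10.png

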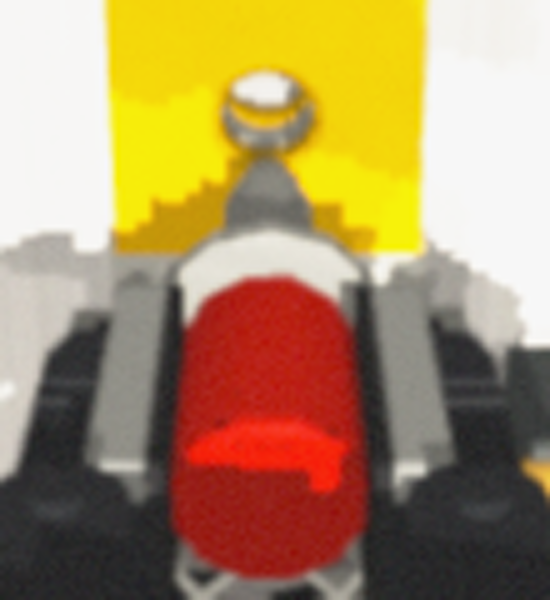

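```bash
python3 - <<'E'
from h import *
s=sense();w=imaging.camera("wrist")
e=np.array(s["ee_pos"])
def ax(p): d=p[:2]-e[:2]; return np.array([d@X,d@D])
f=lambda x,y,z: ax(onz(w,200+(x-2)/5,180+(y-2)/5,z,s))
print("hole",f(268,111.5,60),"tip",f(266,153,e[2]-54.2)-[0,3],"handletop",f(270,510,e[2]+26.8))
E
```

```text
hole [1.57 1.47] tip [ 1.26 -0.1 ] handletop [ 1.63 -1.49]
```

```bash
python3 -m jog '[0,-0.1,0.3,0,1, 0,-0.1,0.8,0,1, 0,-0.1,1.3,0,1, 0,-0.1,1.8,0,1, 0,-0.1,2.3,0,1, 0,-0.1,2.5,0,1, 0,-0.1,2.5,0,1, 0,-0.1,2.5,0,1, 0,-0.1,2.5,0,1, 0,-0.1,2.5,0,1]'
python3 - <<'E'
from h import *
s=sense();w=imaging.camera("wrist");cv2.imwrite("pics/wr11.png",cv2.resize(w["img"][170:290,200:310],None,fx=5,fy=5,interpolation=cv2.INTER_CUBIC))
c=imaging.camera("side");u,v=map(int,proj(c,[549,30,70]))
cv2.imwrite("pics/side11.png",cv2.resize(c["img"][max(0,v-30):v+30,u-35:u+35],None,fx=7,fy=7,interpolation=cv2.INTER_CUBIC))
go([549.4,30.3,69.2])
E
```

```text
time: 16.75
ee_pos: [550.2, 31.4, 110.5]
tcp_rot: [0.0, 0.999, 0.043, 0.001]
force: [0.3, 0.2, -0.0]
grip_width: 18.4
shift cm [-0.09  0.1   4.12] turn -0.002 | t 16.85 pos [550.16  31.42 110.43] tilt 0.12048560747722026 F [-0.18 -0.07 -0.86] w 17.755092103490398
```

View pics/wr11.png

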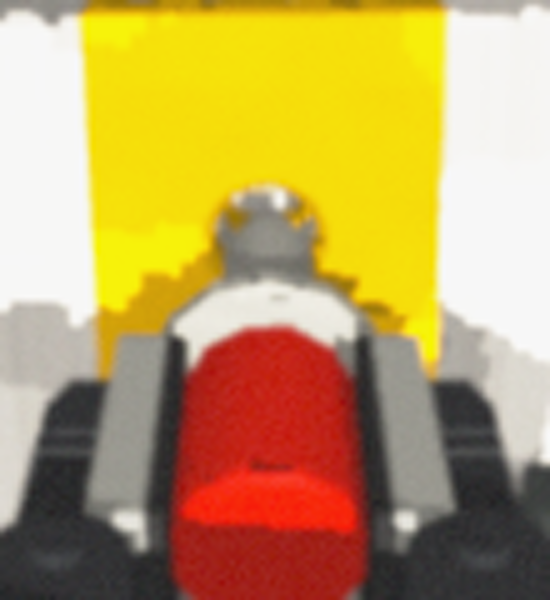

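View pics/side11.png

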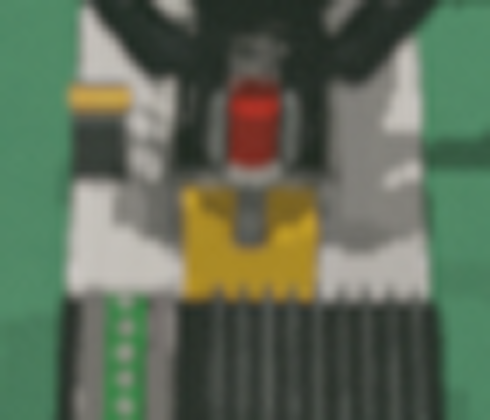

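```bash
python3 -m jog '[0,0,0.2,0,1, 0,0,0.5,0,1, 0,0,0.8,0,1, 0,0,1.1,0,1, 0,0,1.4,0,1, 0,0,1.6,0,1, 0,0,1.6,0,1, 0,0,1.6,0,1, 0,0,1.6,0,1, 0,0,1.6,0,1]'
python3 - <<'E'
from h import *
s=sense();w=imaging.camera("wrist");cv2.imwrite("pics/wr12.png",cv2.resize(w["img"][170:290,200:310],None,fx=5,fy=5,interpolation=cv2.INTER_CUBIC))
go([549.4,30.3,69.2])
E
```

```text
time: 18.1
ee_pos: [550.3, 31.4, 94.6]
tcp_rot: [0.0, 0.999, 0.043, 0.001]
force: [-1.1, -0.4, -0.9]
grip_width: 18.1
shift cm [-0.1   0.1   2.53] turn -0.002 | t 18.15 pos [550.26  31.4   94.53] tilt 0.13073581191994435 F [ 0.01  0.09 -0.89] w 18.491700765319504
```

View pics/wr12.png

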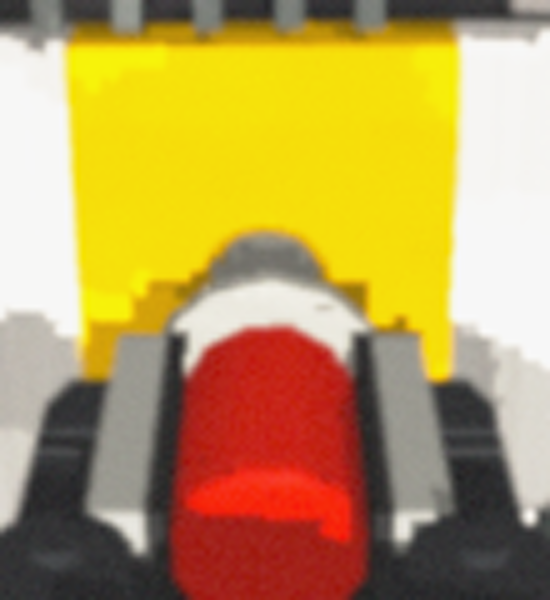

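No contact force, and the shank is in the upper lug with the tip at tongue level. I carry on down.

```bash
python3 -m jog '[0,0,0.3,0,1, 0,0,0.6,0,1, 0,0,0.9,0,1, 0,0,1.2,0,1, 0,0,1.5,0,1, 0,0,1.8,0,1, 0,0,2.1,0,1, 0,0,2.3,0,1, 0,0,2.3,0,1, 0,0,2.3,0,1]'
python3 - <<'E'
from h import *
s=sense();w=imaging.camera("wrist");cv2.imwrite("pics/wr13.png",cv2.resize(w["img"][170:290,200:310],None,fx=5,fy=5,interpolation=cv2.INTER_CUBIC))
go([549.4,30.3,69.2])
E
```

```text
time: 19.4
ee_pos: [550.4, 31.4, 71.6]
tcp_rot: [0.0, 0.999, 0.043, 0.001]
force: [1.4, 0.3, -0.2]
grip_width: 18.2
shift cm [-0.12  0.1   0.25] turn -0.002 | t 19.45 pos [550.47  31.4   71.68] tilt 0.14841354710973406 F [ 0.46  0.48 -0.81] w 18.409490132127402
```

View pics/wr13.png

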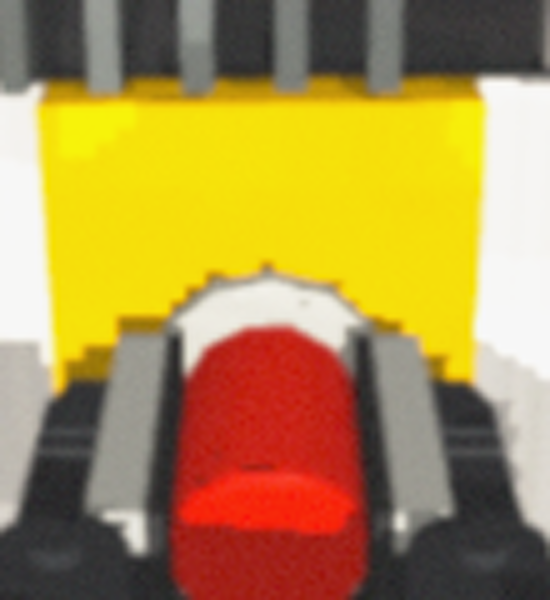

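```bash
python3 -m jog '[0,0,0.1,0,1, 0,0,0.2,0,1, 0,0,0.25,0,1, 0,0,0.3,0,1, 0,0,0.3,0,1, 0,0,0.3,0,1, 0,0,0.3,0,1, 0,0,0.3,0,1, 0,0,0.3,0,1, 0,0,0.3,0,1]'
```

```text
time: 20.7
ee_pos: [550.4, 31.4, 69.2]
tcp_rot: [0.0, 0.999, 0.043, 0.001]
force: [-2.9, 0.4, 6.1]
grip_width: 18.4
```

It seated at z 69.2 as computed, with 6 N of contact force. Releasing.

```bash
python3 -m jog '[0,0,0,0,0, 0,0,0,0,-0.3, 0,0,0,0,-1, 0,0,0,0,-1, 0,0,0,0,-1, 0,0,-2,0,-1, 0,0,-4,0,-1, 0,0,-7,0,-1, 0,0,-9,0,-1, 0,0,-9,0,-1]'
python3 -m jog '[0,2,-1,0,-1, 0,5,-1,0,-1, 0,8,-1,0,-1, 0,8,-1,0,-1, 0,8,-1,0,-1, 0,8,-1,0,-1, 0,8,-1,0,-1, 0,8,-1,0,-1, 0,8,-1,0,-1, 0,8,-1,0,-1]'
python3 - <<'E'
from h import *
go([*CL,170])
s=sense();w=imaging.camera("wrist");cv2.imwrite("pics/wr14.png",w["img"])
c=imaging.camera("side");u,v=map(int,proj(c,[549,30,70]))
cv2.imwrite("pics/side14.png",cv2.resize(c["img"][max(0,v-30):v+30,u-35:u+35],None,fx=7,fy=7,interpolation=cv2.INTER_CUBIC))
m,b=blobs(w["img"],"red",20);print(b);m,b=blobs(c["img"],"red",10);print(b)
print("wrist px handle top/bottom axis at CL", proj(w,[*CL,96],s),proj(w,[*CL,64],s))
E
```

```text
time: 21.95
ee_pos: [551.9, 31.4, 161.1]
tcp_rot: [0.0, 0.999, 0.043, 0.003]
force: [0.2, -0.3, 0.1]
grip_width: 85.4
time: 23.2
ee_pos: [558.7, -48.2, 171.3]
tcp_rot: [0.0, 0.999, 0.043, 0.004]
force: [-0.1, -0.7, -0.3]
grip_width: 85.1
shift cm [-0.28 -7.85  0.12] turn -0.001 | t 23.2 pos [558.7  -48.17 171.29] tilt 0.4053376390396225 F [-0.1  -0.67 -0.35] w 85.13253071624983
[([239, 89, 24, 25, 485], array([250.59, 100.83])), ([454, 124, 7, 8, 42], array([456.93, 127.67]))]
[([267, 196, 7, 12, 55], array([270.2 , 200.91]))]
wrist px handle top/bottom axis at CL (np.float64(246.69624067707184), np.float64(101.76152508274623)) (np.float64(247.2772462963809), np.float64(101.1589037595326))
```

View pics/wr14.png

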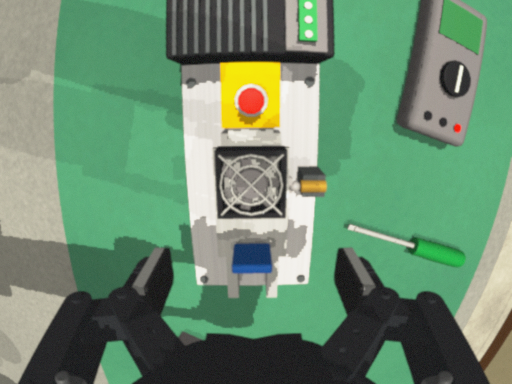

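View pics/side14.png

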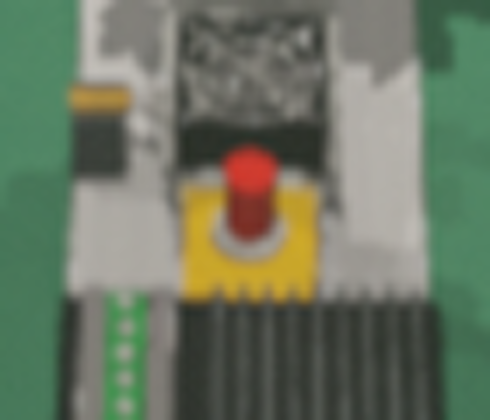

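The wrist view shows the pin at (251,101), with its handle concentric with the flange on the clevis, so it is upright. The side view shows the flange on the yellow clevis. The gripper is clear and the bystanders look unmoved, so I hand in.

```bash
python3 - <<'E'
from h import *
from rig import order
c=imaging.camera("top")
a=cv2.imread("pics/top0.png");d=cv2.absdiff(a,c["img"]).max(2)
for n,(x,y,w,h) in dict(relay=(120,215,30,28),meter=(183,130,70,45),screw=(283,110,25,75)).items(): print(n,d[y:y+h,x:x+w].mean())
s=sense();print(s["time"],s["joint_velocities"],s["force"])
print(order.hand_in())
E
```

```text
relay 13.07857142857143
meter 13.675555555555556
screw 21.3056
23.35 [-0. -0. -0.  0. -0. -0.] [ 0.53  0.25 -0.26]
the job is handed in; nothing more can be done
None
```

I pushed the carriage home and set the retaining pin through clevis and tongue, and handed the job in at 23.4 s. Hand-in gives no verdict.

- **Carriage:** with the shut fingers still behind the tab, the tab-to-clevis-hole distance measured 142.5 mm (142 expected at home). Looking down through the clevis, the holes lined up.
- **Pin:** it went in with almost no force. It seated with the tool at z = 69.2 mm, the height I had computed for the flange resting on the clevis, with about 6 N of contact. After release the wrist and side views showed it upright with its flange on the clevis. The open gripper was well clear and the arm at rest.
- **Measurements that disagreed:**
  - The wrist camera read about 2 mm sideways against the fingers; I corrected for that using the fingers and the held pin.
  - The cameras' hole estimates along the slide differed by about 1 to 3 mm, so I used a value in between.
  - One tool-position reading was taken while the arm was still settling; I let it settle and measured again.
- **Relay, meter and screwdriver:** I never came near them on purpose. My final pixel comparison with the first top view was inconclusive, with mean differences of 13 to 21 grey levels. I put that down to changed arm shadows but did not check it. The meter and screwdriver looked undisturbed in the last wrist view. The relay was not in any of the final pictures I viewed.

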